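Count a drilled bottle and hang the tally counter on the tag tree

ROBOT

A 6-joint arm with a two-finger parallel gripper is mounted at the origin on the work surface. World frame = base frame: x ahead of the robot, y to its left, z up, the work surface at z = 0. Lengths are in mm, angles in rad, forces in N, time in s.
With the tool pointing down it reaches from about 350 to 875 mm from the base axis. Payload 4.2 kg.
Tool frame: the origin (TCP) lies midway between the tips of the shut fingers; the grasp point (between the pads) lies 19 mm behind it; x points along the fingers, y is the direction in which the jaws open and shut, and the axes are right-handed (so a half turn about x gives the same grasp; the last joint's range is limited). The gripper opens to 85 mm and grips with 20 to 120 N. Pads are 22 mm wide; open, the fingers measure 114 mm over their backs; the gripper's body (76 mm by 85 mm) begins 54 mm behind the grasp point. The pads swing forward as they close: fully open they stand 13 mm farther back than shut.
Start: joints at [-0.917, 0.385, 0.008, 0, -1.194, -0.259], TCP at [240.403, -576.893, 231.312] pointing down, gripper open.
Joint ranges: [-3.14, 3.14], [-1.21, 2.06], [-1.07, 1.41], [-3.16, 2.05], [-2.99, -0.16], [-3.1, 3.1]. Speed limits (rad/s): [2.79, 2.79, 3.14, 3.14, 3.14, 3.14].

INTERFACE

Orientations are given as a unit quaternion [x, y, z, w].
In Python, from bench import readout, imaging, arm gives the robot as it stands.
- The arm moves only by the tool arm_command, never from a script. Its argument "increments" is a list of rows, each a list of 3 entries, a list of its own where there are three numbers: the turn, a rotation vector about the world's x, y, z in degrees, then the shift along the world's x, y, z in mm, then the closure, from 0 (fully open) to 1 (shut). In form: [[[ax, ay, az], [tx, ty, tz], fingers], ...]. A call has exactly 5 rows; each row is the pose to reach, as a shift and turn from the pose measured when the call began; what a row does not reach only later rows make up. A row lasts 1/10 s, in which the tool goes at most 50 mm and 8.59 degrees, less where a joint would pass 70% of its speed; a pose out of reach is approached as far as the arm can. A call with a gripper value outside its range is refused whole. The fingers move at their own pace and stop on an object; the grip force is fixed at half the most. Time passes only in rows, so rows that repeat a pose let the fingers close, or fill a call up. It gives the time, the measured TCP pose, the force and the opening at its end, in the units of the state.
- readout.read_state(): the state, without advancing time (a new reading comes with each control period).
- imaging.get_image(name): name is "side" or "top" or "wrist"; returns (picture, depth): 400x640x3 uint8, blue, green, red; 400x640 float32, mm along the optical axis (not along the pixel's ray), 0 where there is no reading.
- imaging.camera_info(name): a dict with "vfov" (degrees; the focal length in pixels is half the picture's height over the tangent of half this angle, whatever the lens; pixels are square), "cx", "cy" (the principal point, pixels), "D" ([k1, k2, p1, p2, k3] as OpenCV has them; the pictures are not rectified), "eye" and "rotation" of the camera in the world; the wrist camera has in their place "T_tool_cam" (4x4, takes a point from camera to tool coordinates, whose origin is the TCP and whose axes are the tool frame's). Camera axes: x right, y down, z forward; pixel columns grow to the right and rows downward; lengths in mm; the calibration is good to about 2 mm. A picture is of the moment at which its call begins: read the wrist's pose just before it. camera_info takes no time and is no camera call.
- arm.job_done(): hands the job in, once; it reports no verdict.
The state is a dict: "clock": time; "joints": joint angles; "joint_vel": joint speeds; "joint_efforts": joint torques, N m; "position": TCP position; "ee_rot": TCP orientation; "contact_force": force on the tool from outside, world axes, zero at the start; "wrist_torque": the same for the moment, N m; "gripper_width": finger opening in mm.
Only numpy, scipy, OpenCV 4.12 (cv2) and the standard library are available. Lean on these libraries where they do the work, as an engineer would, in place of code of your own. Each camera call takes 0.05 s, during which the arm holds its last target. There are 200 camera calls.

TASK

Another bottle is drilled. Turn the rotating tag tree until its empty branch stands over the yellow mark on its foot, then pick up the orange tally counter, click its end button all the way in by pushing it gently against the flat steel jaw face of the vice, and hang it on the empty branch: slide its eye down to the branch's collar before letting go, and leave that branch over the mark. Leave everything else on the bench where it stands.

Things in the scene. Friction and masses are not known exactly. Their poses are not given: they have to be found in the camera images.
- stand: Foot of the tag tree, screwed to the bench: dark steel disc 150 mm across, 18 mm high. Origin: centre of its underside, on the tree's upright turning axis. A yellow mark (34 x 14 mm) lies on the disc along the foot's own -x direction, which points roughly to the right as the robot sees it (world -y).
- tree (a joint): Angle of the tree on its foot: 0 (or a full turn, 6.283) with the empty branch over the mark, growing anticlockwise from above; it turns freely either way, held by about 0.1 N m of friction. Blue post 24 mm thick, four branches 90 degrees apart; three carry fixed parts (hole saw, wooden disc, washers), none beyond 75 mm from the axis or above 215 mm.
- tree_bar (a point): Centre of the tree's red T-handle, 275 mm above the bench on the turning axis, turning with the tree: a level bar 200 mm long, 16 mm thick and 28 mm high, on top of the post. Its own x runs along the bar, its z points up; seen from above the empty branch lies 135 degrees anticlockwise from its +x.
- branch_root (a point): The empty branch: straight aluminium rod 11 mm in diameter with a rounded tip, leaning 38 degrees outward from the vertical. Origin: its root, 130 mm up, 10 mm from the turning axis. Its z runs from root to tip (95 mm); its x axis is square to the rod in the plane of rod and post, pointing up over the post. A collar 22 mm across ends 18 mm from the root; the eye rests on it, its centre 30 mm from the root.
- branch_tip (a point): Rounded outer tip of the empty branch, 95 mm from its root, about 68 mm from the turning axis and 205 mm above the bench. Same axes as the branch.
- counter_mid (a point): Centre of the case of the orange tally counter. The case is 60 mm long (its x), 30 mm wide (y), 26 mm high (z, up as it lies), about 0.1 kg, loose, lying flat on the bench, so the centre is 13 mm up. The steel eye is at its +x end and the push button at its -x end. The button's end stands 43 mm from this centre when out; a steel neck 20 mm across, at 33.5 mm from the centre, surrounds it.
- counter_eye (a point): Centre of the eye: a steel sleeve open at both ends, 24 mm long, 26 mm across outside, hole 17 mm, its centre 42.5 mm from the case's centre along +x. The hole's axis is the counter's z axis, so the sleeve stands upright as the counter lies. Same axes as counter_mid. It passes down the branch only if nearly in line with it (within about 15 degrees).
- count_button (a joint): Travel of the counter's spring button into the body, in m: 0 out, 0.006 fully in; it springs back. It begins to move at about 2 N and takes about 6.5 N fully in.
- vice_face (a point): Centre of the flat outer face of the bright steel jaw of the blue drill-press vice (fixed to the bench), 45 mm above the bench. The face is upright, 120 mm wide along its own x axis, from the bench to 75 mm up, and looks along its own +y. The vice lies behind it, on the -y side.
- bottle_green: Bystander: green glass bottle, 72 mm across, 210 mm tall, origin under its centre.
- bottle_dark: Bystander: amber glass bottle, 72 mm across, 200 mm tall, origin under its centre.
- hole_saw: Bystander: dark hole saw, 52 mm across, 55 mm tall, origin under its centre.
- wood_disc: Bystander: wooden disc 76 mm across, 18 mm thick, origin under its centre.
- wrench: Bystander: steel wrench lying on the bench, about 180 mm long, origin under its middle.
- paste_tin: Bystander: yellow tin 70 mm across, 50 mm tall, origin under its centre.
Mind the look-alikes: they are no part of the job. Of the things like the part that bears counter_mid, leave any that is pink; of the rest the larger one is meant.

How it is judged:
By the outcome, as a careful person would: the job done as asked, in the order asked, and still so for the second after the job is handed in, with the robot touching nothing.
It also fails if it takes over 72 s, if anything falls off the work surface, if the arm or the gripper's body presses on something with over 40 N, if the wrist force passes 120 N, or if a joint passes its speed limit or range.

## Working session

There is one attempt and no reset: what is moved stays moved. The work goes in short steps, Python scripts to look and compute and a tool call to move; the robot and the scene stay as the last step left them, time stands still between calls to the robot, and variables do not carry over. Pictures are saved under pics/ and viewed, about 8 in all and at most 12, crops included, and the job is handed in when it is done.

Besides the shell and the picture viewer there is one more tool, called after ">>>" as a command line: name --argument value ..., lists and objects as JSON in quotes. arm_command: Moves the arm, as the interface text tells. Its arguments: {"type":"object","properties":{"increments":{"type":"array","items":{"type":"array"}}},"required":["increments"]}

```bash
mkdir -p pics; cat > h.py <<'E'
import numpy as np, cv2
from scipy.spatial.transform import Rotation as R
from bench import readout, imaging, arm
def cam(n, st=None):
    i=imaging.camera_info(n); f=200/np.tan(np.radians(i['vfov'])/2)
    K=np.array([[f,0,i['cx']],[0,f,i['cy']],[0,0,1.]]); D=np.array(i['D'],float)
    if 'eye' in i:
        r=np.array(i['rotation'],float)
        if r.shape!=(3,3): r=R.from_quat(r).as_matrix()
        return K,D,r,np.array(i['eye'],float)
    T=np.array(i['T_tool_cam']); st=st or readout.read_state()
    q=R.from_quat(st['ee_rot']).as_matrix()
    return K,D,q@T[:3,:3],q@T[:3,3]+np.array(st['position'])
def snap(n):
    st=readout.read_state(); c=cam(n,st); im,d=imaging.get_image(n); return im,d,c
def pts(c,uv,d):  # world from pixel and depth
    K,D,r,e=c; n=cv2.undistortPoints(np.array(uv,float).reshape(-1,1,2),K,D).reshape(-1,2)
    p=np.c_[n,np.ones(len(n))]*np.array(d,float).reshape(-1,1); return p@r.T+e
def cloud(c,d):
    v,u=np.mgrid[0:400,0:640]; return pts(c,np.c_[u.ravel(),v.ravel()],d.ravel()).reshape(400,640,3)
def plane(c,uv,z):
    a=pts(c,uv,np.ones(len(uv)));e=c[3]; w=a-e; return e+w*((z-e[2])/w[:,2])[:,None]
E
python3 - <<'E'
from h import *
for n in ('side','top'):
    im,d,c=snap(n); np.savez('%s0.npz'%n,im=im,d=d); cv2.imwrite('pics/%s0.png'%n,im); print(n,c[3],c[2].round(2).tolist(),c[0][0,0])
print(imaging.camera_info('wrist')); print(readout.read_state())
E
```

```text
side [121.35775346 810.68056807 882.34554899] [[-0.87, -0.31, 0.38], [-0.49, 0.56, -0.67], [-0.0, -0.77, -0.64]] 397.0427341628551
top [ 374.24357885   57.38985164 1177.99953899] [[0.02, -0.99, 0.16], [-1.0, -0.02, -0.01], [0.01, -0.16, -0.99]] 418.5371755424883
{'vfov': 59.44573489505005, 'cx': 325.4359801046594, 'cy': 198.8974710538786, 'D': array([-0.00945187,  0.        ,  0.        ,  0.        ,  0.        ]), 'T_tool_cam': array([[ 2.83099970e-04, -3.13101036e-01,  9.49719780e-01,
        -1.42146766e+02],
       [ 9.99999201e-01, -1.08114153e-03, -6.54515456e-04,
         2.09338141e-01],
       [ 1.23171096e-03,  9.49719207e-01,  3.13100480e-01,
        -8.11945889e+01],
       [ 0.00000000e+00,  0.00000000e+00,  0.00000000e+00,
         1.00000000e+00]])}
{'clock': 0.1, 'joints': array([-9.17385339e-01,  3.85482297e-01,  6.75144009e-03, -4.18538987e-04,
       -1.19398843e+00, -2.58581414e-01]), 'joint_vel': array([ 0.00042611, -0.00079373,  0.00418764,  0.00308325,  0.00159887,
       -0.00105289]), 'joint_efforts': array([-4.44693005e-04, -3.93321419e+01,  1.88928187e+01,  4.19797406e+00,
       -2.61732894e-03, -3.68970859e-06]), 'position': array([ 240.2073614 , -576.43250967,  230.3274918 ]), 'ee_rot': array([-0.13796382,  0.69355884,  0.13930576,  0.69320705]), 'contact_force': array([ 0.00301766, -0.02043112, -0.24340351]), 'wrist_torque': array([-0.03697021, -0.02818133,  0.00264823]), 'gripper_width': 85.58235767323202}
```

View pics/top0.png

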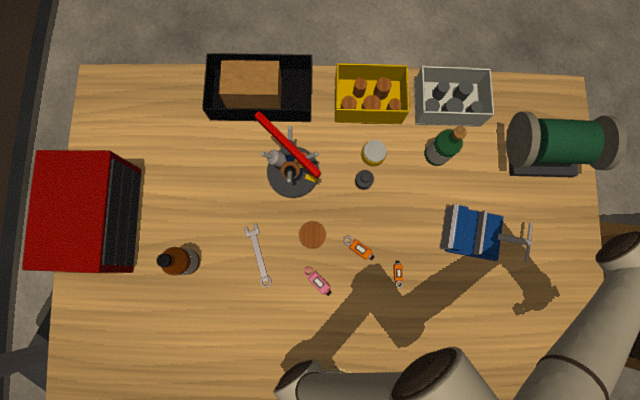

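View pics/side0.png

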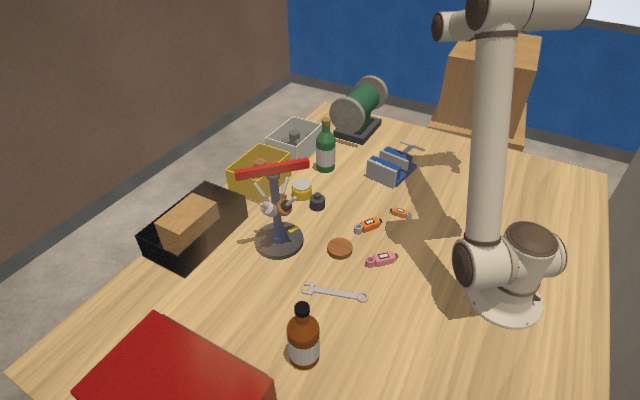

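Top view: the candidates are a large orange counter at (359,248), a small orange one at (398,272) and a pink one at (318,281). I choose the large orange one. The tree is at (292,172) and the vice at (473,232) with its bright jaw to the left. Next: measure, and check with close crops.

```bash
python3 - <<'E'
from h import *
P=[]
for n in ('top','side'):
    z=np.load(n+'0.npz'); im,d=z['im'],z['d']; c=cam(n); W=cloud(c,d); hsv=cv2.cvtColor(im,cv2.COLOR_BGR2HSV)
    H,S,V=cv2.split(hsv); ok=d>0; X=W[...,0];Y=W[...,1];Z=W[...,2]
    red=ok&((H<6)|(H>174))&(S>150)&(Z>250)&(Z<310)&(X>450)
    p=W[red]; 
    q=p[:,:2]; m,e,_=cv2.minAreaRect(q.astype(np.float32)); 
    print(n,'bar',red.sum(),m,e,_,'zmax',np.percentile(p[:,2],[5,50,95]))
    u,s,vt=np.linalg.svd(q-q.mean(0)); print(' dir',vt[0],np.degrees(np.arctan2(vt[0,1],vt[0,0])))
    org=ok&(H>6)&(H<15)&(S>200)&(V>120)&(Z<45)
    k,l,st,ce=cv2.connectedComponentsWithStats(org.astype(np.uint8))
    for i in range(1,k):
        if st[i,4]>25:
            q=W[l==i]; print(' org',ce[i].round(),st[i,4],np.median(q,0).round(1),cv2.minAreaRect(q[:,:2].astype(np.float32)),q[:,2].max())
    yel=ok&(H>20)&(H<33)&(S>150)&(Z<35)&(X>400)&(X<800)
    k,l,st,ce=cv2.connectedComponentsWithStats(yel.astype(np.uint8))
    for i in range(1,k):
        if st[i,4]>12: print(' yel',ce[i].round(),st[i,4],W[l==i].mean(0).round(1))
    blu=ok&(H>100)&(H<125)&(S>100)&(Z>20)&(Z<110)&(X>350)&(X<700)&(Y<0)
    q=W[blu]; print(' blue',q.min(0),q.max(0)) if len(q) else 0
    # foot disc points: 12<Z<24 near tree, dark
    dk=ok&(V<90)&(Z>13)&(Z<23)&(X>450)&(X<700)&(Y>0)&(Y<300)
    k,l,st,ce=cv2.connectedComponentsWithStats(dk.astype(np.uint8)); i=1+st[1:,4].argmax()
    q=W[l==i][:,:2].astype(np.float32); print(' foot',len(q),cv2.minEnclosingCircle(q))
    np.savez(n+'W.npz',W=W)
a=cv2.imread('pics/top0.png');b=cv2.imread('pics/side0.png')
f=lambda im,x,y,w,h,W,H:cv2.resize(im[y:y+h,x:x+w],(W,H),interpolation=cv2.INTER_CUBIC)
o=np.vstack([np.hstack([f(a,235,100,100,100,400,300),f(b,225,150,100,110,400,300)]),np.hstack([f(a,300,225,120,75,400,300),f(a,435,195,110,80,400,300)])])
cv2.imwrite('pics/crop1.png',o)
E
```

```text
top bar 698 (646.2325439453125, 117.70408630371094) (200.6715087890625, 16.79259490966797) 45.658164978027344 zmax [276.71332552 288.15106333 291.06447197]
 dir [-0.6989024  -0.71521706] -134.33900924235166
 org [360. 249.] 121 [428.4 -73.1  24.8] ((429.26318359375, -75.92825317382812), (57.543392181396484, 32.193607330322266), 55.02033615112305) 31.697138414203664
 org [398. 272.] 64 [ 370.2 -181.5   18.6] ((365.850830078125, -180.6713104248047), (42.63507843017578, 23.211240768432617), 3.6626312732696533) 23.89471692844927
 yel [371. 163.] 41 [ 673.9 -104.6   24.5]
 yel [310. 178.] 61 [627.6  67.4  19.8]
 blue [ 404.76082905 -481.13236916   20.02412758] [ 546.27780125 -104.10775779   80.79791383]
 foot 867 ((640.731689453125, 118.10777282714844), 74.00323486328125)
side bar 701 (645.0918579101562, 120.67340087890625) (195.62681579589844, 18.778522491455078) 45.69656753540039 zmax [267.16688694 282.62964522 290.96104369]
 dir [0.69801419 0.71608393] 45.73210132082078
 yel [302. 195.] 123 [686.1 -89.1  20.8]
 yel [293. 229.] 35 [626.9  69.1  21.8]
 blue [ 415.8226632  -446.0512328    20.24725353] [ 542.42015963 -312.22920242   80.79632873]
 foot 41 ((596.943603515625, 148.4005889892578), 47.682003021240234)
```

View pics/crop1.png

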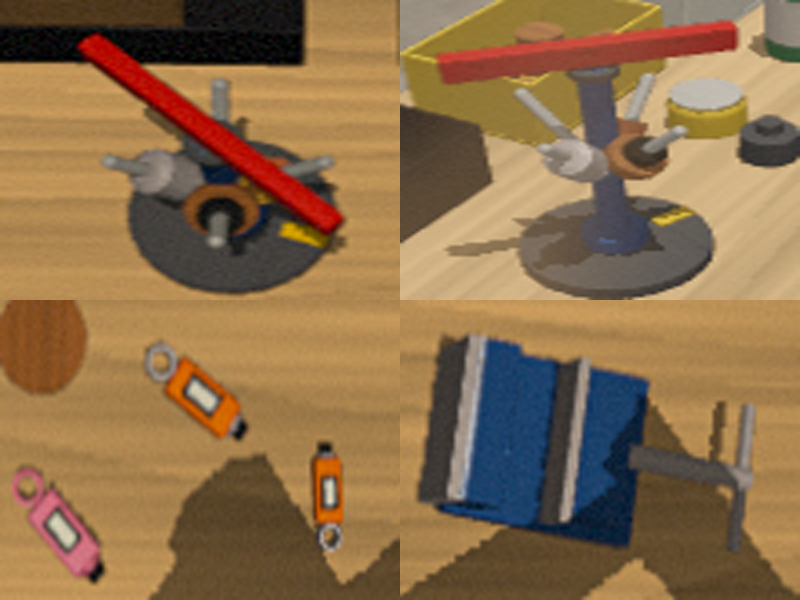

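Crop shows: the empty branch is the one pointing up (+x; bar at 45.7° fits 135° from the bar's +x), while washers, hole saw and wooden disc are on the others. The chosen counter is larger and orange, with the eye at upper left. The vice's outer jaw face is the left one, in shade. Next I measure the vice face and mark, and relate yaw to the joints.

```bash
python3 - <<'E'
from h import *
st=readout.read_state(); r=R.from_quat(st['ee_rot']).as_matrix(); print('tool axes cols\n',r.round(3))
for n in ('top','side'):
    z=np.load(n+'0.npz'); im,d=z['im'],z['d']; W=np.load(n+'W.npz')['W']; c=cam(n)
    H,S,V=cv2.split(cv2.cvtColor(im,cv2.COLOR_BGR2HSV)); X,Y,Z=W[...,0],W[...,1],W[...,2]
    reg=(d>0)&(X>380)&(X<580)&(Y>-400)&(Y<-230)&(Z>15)&(Z<68)&(S<90)
    p=W[reg]; 
    if len(p)>30:
        q=p
        for _ in range(4):
            m=q.mean(0); nrm=np.linalg.svd(q-m)[2][2]; nrm*=np.sign(nrm[1]); dist=(p-m)@nrm; q=p[abs(dist)<3]
        t=np.array([nrm[1],-nrm[0],0]); t/=np.linalg.norm(t); s=(q-m)@t
        print(n,len(p),len(q),'face',m,nrm,'yaw',np.degrees(np.arctan2(nrm[1],nrm[0])),'ext',s.min(),s.max(),m+t*(s.min()+s.max())/2)
    top=(d>0)&(X>380)&(X<580)&(Y>-420)&(Y<-230)&(Z>71)&(S<90); q=W[top]
    if len(q): print(' jawtops',cv2.minAreaRect(q[:,:2].astype(np.float32)),q.mean(0))
E
```

```text
tool axes cols
 [[-0.001 -0.385  0.923]
 [ 0.002  0.923  0.385]
 [-1.     0.002 -0.   ]]
top 405 59 face [ 478.09294657 -347.97253153   45.78188444] [0.04597657 0.10193883 0.99372764] yaw 65.72361511064229 ext -57.157614091471835 55.51338247553105 [ 477.34352815 -347.63452793   45.78188444]
 jawtops ((465.71368408203125, -370.3443908691406), (128.77525329589844, 150.57847595214844), 79.20484924316406) [ 463.39886288 -359.81214538  188.43139372]
side 529 70 face [ 477.56640896 -341.90007902   45.37562128] [-0.00964828  0.10182005  0.99475604] yaw 95.41307999724961 ext -64.6890645076388 73.2416531962182 [ 481.82363297 -341.49667229   45.37562128]
 jawtops ((466.4317932128906, -367.71490478515625), (129.36082458496094, 153.8665313720703), 80.81511688232422) [ 448.90112409 -373.96080635  255.25661257]
```

>>> arm_command --increments '[[[0, 0, 5], [25, 40, 30], 0], [[0, 0, 10], [48, 80, 55], 0], [[0, 0, 15], [70, 120, 80], 0], [[0, 0, 20], [92, 160, 105], 0], [[0, 0, 23], [115, 200, 130], 0]]'

```text
clock: 0.6
position: [349.1, -385.8, 353.9]
ee_rot: [-0.274, 0.652, 0.276, 0.651]
contact_force: [0.9, -0.3, -0.3]
gripper_width: 85.2
```

>>> arm_command --increments '[[[0, 0, 0], [24, 42, 10], 0], [[0, 0, 0], [48, 84, 20], 0], [[0, 0, 0], [72, 126, 30], 0], [[0, 0, 0], [96, 168, 40], 0], [[0, 0, 0], [120, 210, 40], 0]]'

```text
clock: 1.1
position: [469.9, -174.1, 395.4]
ee_rot: [-0.275, 0.651, 0.275, 0.652]
contact_force: [1.4, -0.6, -0.2]
gripper_width: 85.9
```

>>> arm_command --increments '[[[0, 0, 0], [24, 42, 0], 0], [[0, 0, 0], [48, 84, 0], 0], [[0, 0, 0], [72, 126, 0], 0], [[0, 0, 0], [96, 168, 0], 0], [[0, 0, 0], [120, 210, 0], 0]]'

```text
clock: 1.6
position: [590.4, 37.9, 395.0]
ee_rot: [-0.275, 0.651, 0.275, 0.652]
contact_force: [0.7, -0.4, 0.0]
gripper_width: 85.7
```

```bash
python3 - <<'E'
from h import *
st=readout.read_state(); r=R.from_quat(st['ee_rot']).as_matrix()
print(st['clock'],st['position'],'yaw',np.degrees(np.arctan2(r[1,2],r[0,2])),np.degrees(st['joints']).round(1))
for n in ('top','side'):
    z=np.load(n+'0.npz'); im,d=z['im'],z['d']; W=np.load(n+'W.npz')['W']
    X,Y,Z=W[...,0],W[...,1],W[...,2]
    reg=(d>0)&(X>410)&(X<545)&(Y>-360)&(Y<-230)&(Z>18)&(Z<70)
    p=W[reg]
    # leading (largest y) boundary per x bin
    if len(p)<20: print(n,len(p)); continue
    best=(0,)
    rng=np.random.default_rng(0)
    for _ in range(800):
        a,b=p[rng.choice(len(p),2,False)][:,:2]; t=b-a
        if np.linalg.norm(t)<30: continue
        t/=np.linalg.norm(t); nn=np.array([t[1],-t[0]]); nn*=np.sign(nn[1]); 
        if nn[1]<.7: continue
        k=abs((p[:,:2]-a)@nn)<2.5
        if k.sum()>best[0]: best=(k.sum(),k)
    q=p[best[1]]; m=q.mean(0); t=np.linalg.svd(q[:,:2]-m[:2])[2][0]; nn=np.array([t[1],-t[0]]); nn*=np.sign(nn[1]); s=(q[:,:2]-m[:2])@t
    print(n,len(p),len(q),m,'nyaw',np.degrees(np.arctan2(nn[1],nn[0])),s.min(),s.max(),'ctr',m[:2]+t*(s.min()+s.max())/2,'z',q[:,2].min(),q[:,2].max())
E
```

```text
1.6 [590.35554398  37.90358759 395.02829744] yaw 45.78398489061141 [ 19.3  15.2  13.4  -0.1 -88.2 -63.5]
top 301 236 [ 488.52200765 -310.30452417   44.63639731] nyaw 79.67086474079387 -57.06117362187658 54.84203100078188 ctr [ 489.61359724 -310.50347309] z 18.129704598335593 69.7383390853347
side 396 230 [ 487.00544935 -310.50421287   44.91782769] nyaw 80.2259806199959 -57.84476632826896 55.449109088294946 ctr [ 488.18589146 -310.70755944] z 18.060103481001875 68.8758820779235
```

```bash
python3 - <<'E'
from h import *
im,d,c=snap('wrist'); cv2.imwrite('pics/w1.png',im); W=cloud(c,d); np.savez('w1.npz',im=im,d=d,W=W)
H,S,V=cv2.split(cv2.cvtColor(im,cv2.COLOR_BGR2HSV)); Z=W[...,2]; ok=d>0
red=ok&((H<6)|(H>174))&(S>150)&(Z>282); q=W[red]
print('bar',len(q),cv2.minAreaRect(q[:,:2].astype(np.float32)),np.median(q[:,2]))
yel=ok&(H>20)&(H<33)&(S>150)&(Z<26)&(Z>12)&(W[...,1]>20); q=W[yel]
print('mark',len(q),cv2.minAreaRect(q[:,:2].astype(np.float32)),np.median(q,0))
E
```

```text
bar 3682 ((619.24755859375, 124.49047088623047), (187.2195587158203, 71.53240966796875), 46.237613677978516) 288.14427063929776
mark 208 ((626.3408203125, 65.06930541992188), (35.13541030883789, 14.729255676269531), 70.27261352539062) [626.12912907  64.45230199  19.85114379]
```

View pics/w1.png

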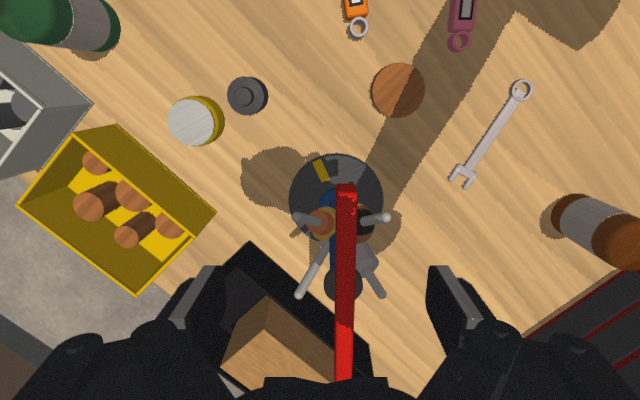

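Wrist view: mark at (321,170), its axis along yaw 70°, so the foot's -x is at about -109.5°. The bare branch's tip is at (300,295), i.e. on the +x side, and the axis is at about (645,118.5). The tree has to turn -110°. I turn the wrist half a turn first so joint 6 has room.

>>> arm_command --increments '[[[0, 0, 8.4], [11, 16, 0], 0], [[0, 0, 16.8], [22, 32, 0], 0], [[0, 0, 25.2], [33, 48, 0], 0], [[0, 0, 33.6], [44, 64, 0], 0], [[0, 0, 42], [55, 80.5, 0], 0]]'

```text
clock: 2.15
position: [648.8, 124.4, 391.8]
ee_rot: [-0.492, 0.508, 0.494, 0.506]
contact_force: [-0.9, -0.0, 0.2]
gripper_width: 85.7
```

>>> arm_command --increments '[[[0, 0, 8.4], [0, 0, 0], 0], [[0, 0, 16.8], [0, 0, 0], 0], [[0, 0, 25.2], [0, 0, 0], 0], [[0, 0, 33.6], [0, 0, 0], 0], [[0, 0, 42], [0, 0, 0], 0]]'

```text
clock: 2.65
position: [648.6, 124.4, 391.0]
ee_rot: [-0.641, 0.296, 0.644, 0.293]
contact_force: [0.4, -0.3, -0.1]
gripper_width: 85.7
```

>>> arm_command --increments '[[[0, 0, 8.4], [0, 0, 0], 0], [[0, 0, 16.8], [0, 0, 0], 0], [[0, 0, 25.2], [0, 0, 0], 0], [[0, 0, 33.6], [0, 0, 0], 0], [[0, 0, 42], [0, 0, 0], 0]]'

```text
clock: 3.15
position: [648.5, 124.4, 390.2]
ee_rot: [-0.704, 0.044, 0.707, 0.041]
contact_force: [-0.3, -1.0, 0.6]
gripper_width: 85.3
```

>>> arm_command --increments '[[[0, 0, 8.4], [0, 0, 0], 0], [[0, 0, 16.8], [0, 0, 0], 0], [[0, 0, 25.2], [0, 0, 0], 0], [[0, 0, 33.6], [0, 0, 0], 0], [[0, 0, 42], [0, 0, 0], 0]]'

```text
clock: 3.65
position: [648.3, 124.3, 389.4]
ee_rot: [-0.672, -0.213, 0.675, -0.217]
contact_force: [-0.7, 0.2, 0.0]
gripper_width: 84.9
```

```bash
cat > s.py <<'E'
from h import *
st=readout.read_state(); r=R.from_quat(st['ee_rot']).as_matrix()
print(st['clock'],st['position'].round(1),'yaw',np.degrees(np.arctan2(r[1,2],r[0,2])).round(2),np.degrees(st['joints']).round(1),'F',st['contact_force'].round(1),'w',round(st['gripper_width'],1))
E
python3 s.py
```

```text
3.65 [648.3 124.3 389.4] yaw -144.58 [ 25.   22.9  23.6   0.3 -90.9 100.4] F [-0.7  0.2  0. ] w 84.9
```

>>> arm_command --increments '[[[0, 0, 5], [-1.5, -3, -20], 0], [[0, 0, 10], [-3, -6, -45], 0], [[0, 0, 10], [-3, -6, -75], 0], [[0, 0, 10], [-3, -6, -105], 0], [[0, 0, 10], [-3, -6, -121], 0]]'

```text
clock: 4.15
position: [643.7, 118.0, 264.5]
ee_rot: [-0.649, -0.271, 0.655, -0.275]
contact_force: [0.1, 0.4, -0.3]
gripper_width: 85.5
```

>>> arm_command --increments '[[[0, 0, 0], [0, 0, 0], 0.4], [[0, 0, 0], [0, 0, 0], 0.6], [[0, 0, 0], [0, 0, 0], 0.68], [[0, 0, 0], [0, 0, 0], 0.68], [[0, 0, 0], [0, 0, 0], 0.68]]'

```text
clock: 4.65
position: [644.1, 118.1, 265.7]
ee_rot: [-0.65, -0.271, 0.655, -0.275]
contact_force: [0.0, 0.3, 1.0]
gripper_width: 27.9
```

```bash
python3 s.py
```

```text
4.65 [644.1 118.1 265.7] yaw -134.6 [ 24.6  24.1   8.4   0.3 -74.7 110.7] F [0.  0.3 1. ] w 27.9
```

>>> arm_command --increments '[[[0, 0, -8], [0, 0, 0], 0.68], [[0, 0, -16], [0, 0, 0], 0.68], [[0, 0, -24], [0, 0, 0], 0.68], [[0, 0, -32], [0, 0, 0], 0.68], [[0, 0, -40], [0, 0, 0], 0.68]]'

```text
clock: 5.15
position: [645.6, 118.0, 266.6]
ee_rot: [-0.705, -0.031, 0.708, -0.032]
contact_force: [2.8, -1.4, -0.6]
gripper_width: 27.3
```

>>> arm_command --increments '[[[0, 0, -8], [0, 0, 0], 0.68], [[0, 0, -16], [0, 0, 0], 0.68], [[0, 0, -24], [0, 0, 0], 0.68], [[0, 0, -32], [0, 0, 0], 0.68], [[0, 0, -40], [0, 0, 0], 0.68]]'

```text
clock: 5.65
position: [645.7, 118.1, 266.6]
ee_rot: [-0.673, 0.214, 0.675, 0.214]
contact_force: [0.4, 0.4, -2.1]
gripper_width: 27.1
```

```bash
python3 s.py
```

```text
5.65 [645.7 118.1 266.6] yaw 144.79 [ 24.4  24.1   8.8  -0.1 -74.9  30.4] F [ 0.4  0.4 -2.1] w 27.1
```

Remaining -29.3°. Then close to align the bar.

>>> arm_command --increments '[[[0, 0, -8], [0, 0, 0], 0.68], [[0, 0, -16], [0, 0, 0], 0.68], [[0, 0, -24], [0, 0, 0], 0.68], [[0, 0, -29.3], [0, 0, 0], 0.68], [[0, 0, -29.3], [0, 0, 0], 0.72]]'

```text
clock: 6.15
position: [645.8, 118.2, 266.9]
ee_rot: [-0.597, 0.377, 0.599, 0.378]
contact_force: [0.4, 0.9, -0.1]
gripper_width: 24.1
```

>>> arm_command --increments '[[[0, 0, 0], [0, 0, 0], 0.74], [[0, 0, 0], [0, 0, 0], 0.77], [[0, 0, 0], [0, 0, 0], 0.8], [[0, 0, 0], [0, 0, 0], 0.83], [[0, 0, 0], [0, 0, 0], 0.86]]'

```text
clock: 6.65
position: [645.8, 118.3, 267.4]
ee_rot: [-0.597, 0.377, 0.599, 0.378]
contact_force: [-1.2, 0.1, 1.6]
gripper_width: 15.0
```

```bash
python3 s.py
```

```text
6.65 [645.8 118.3 267.4] yaw 115.53 [ 24.4  24.1   8.9  -0.2 -74.8   1.2] F [-1.2  0.1  1.6] w 15.0
```

>>> arm_command --increments '[[[0, 0, 0], [0, 0, 0], 0.6], [[0, 0, 0], [0, 0, 0], 0.3], [[0, 0, 0], [0, 0, 15], 0.1], [[0, 0, 0], [0, 0, 60], 0], [[0, 0, 0], [0, 0, 100], 0]]'

```text
clock: 7.15
position: [645.7, 118.0, 368.5]
ee_rot: [-0.597, 0.377, 0.599, 0.377]
contact_force: [0.9, 0.5, 1.6]
gripper_width: 84.8
```

>>> arm_command --increments '[[[0, 0, 0], [-10, -30, 15], 0], [[0, 0, 0], [-20, -60, 30], 0], [[0, 0, 0], [-20, -70, 30], 0], [[0, 0, 0], [-20, -70, 30], 0], [[0, 0, 0], [-20, -70, 30], 0]]'

```text
clock: 7.65
position: [625.7, 48.4, 397.1]
ee_rot: [-0.596, 0.378, 0.6, 0.377]
contact_force: [-0.4, 0.2, -0.4]
gripper_width: 85.7
```

```bash
python3 s.py; python3 - <<'E'
from h import *
im,d,c=snap('wrist'); cv2.imwrite('pics/w2.png',im); W=cloud(c,d); np.savez('w2.npz',im=im,d=d,W=W)
H,S,V=cv2.split(cv2.cvtColor(im,cv2.COLOR_BGR2HSV)); Z=W[...,2]; ok=d>0
red=ok&((H<6)|(H>174))&(S>150)&(Z>284)&(Z<294); q=W[red]
t=np.linalg.svd(q[:,:2]-q[:,:2].mean(0))[2][0]; print('bar',len(q),np.degrees(np.arctan2(t[1],t[0])),q.mean(0))
yel=ok&(H>20)&(H<33)&(S>150)&(Z<28)&(Z>10)&(W[...,0]<660)&(W[...,1]>20); q=W[yel]
if len(q): print('mark',len(q),cv2.minAreaRect(q[:,:2].astype(np.float32)),np.median(q,0))
m,t2,d2=snap('top'); H,S,V=cv2.split(cv2.cvtColor(m,cv2.COLOR_BGR2HSV)); W=cloud(d2,t2)
red=(t2>0)&((H<6)|(H>174))&(S>150)&(W[...,2]>280)&(W[...,2]<296)&(W[...,0]>500)&(W[...,0]<780); q=W[red]
print('top bar',len(q),cv2.minAreaRect(q[:,:2].astype(np.float32)) if len(q) else '')
E
```

```text
7.65 [625.7  48.4 397.1] yaw 115.51 [ 19.1  19.3  19.5  -0.2 -90.4   6.4] F [-0.4  0.2 -0.4] w 85.7
bar 4499 115.79089664307493 [650.22912506 106.11403964 288.04718348]
mark 224 ((625.78369140625, 64.91159057617188), (34.30234909057617, 14.401480674743652), 70.49983978271484) [626.03903908  65.01934679  19.83256056]
top bar 500 ((640.64453125, 127.37145233154297), (16.47220802307129, 150.58595275878906), 25.958538055419922)
```

View pics/w2.png

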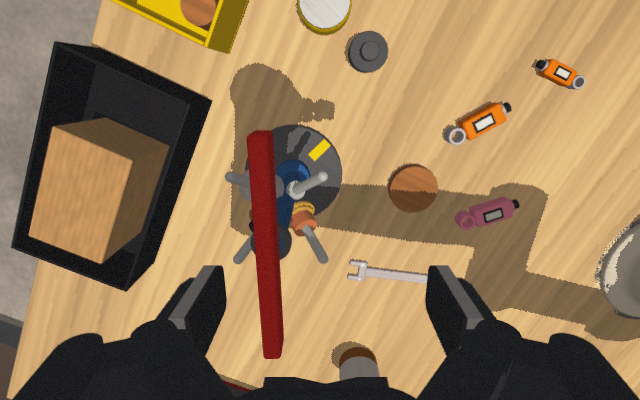

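Wrist view: the bare branch with its collar has its tip at (325,177) and points over the yellow mark at (319,150). Bar yaw is 115.6°, so the branch is at -109.4° against the mark's -109.5°. On to the counter.

>>> arm_command --increments '[[[0, 0, -8.4], [-28, -18, -5], 0], [[0, 0, -16.8], [-56, -36, -30], 0], [[0, 0, -25.2], [-84, -54, -60], 0], [[0, 0, -33.6], [-112, -72, -90], 0], [[0, 0, -42], [-140, -90, -120], 0]]'

```text
clock: 8.25
position: [484.5, -41.0, 275.1]
ee_rot: [-0.42, 0.567, 0.424, 0.567]
contact_force: [-0.1, -0.2, -0.0]
gripper_width: 85.4
```

>>> arm_command --increments '[[[0, 0, -8.4], [-25, -17, -35], 0], [[0, 0, -16.8], [-50, -34, -70], 0], [[0, 0, -18.5], [-64, -43, -90], 0], [[0, 0, -18.5], [-64, -43, -90], 0], [[0, 0, -18.5], [-64, -43, -90], 0]]'

```text
clock: 8.75
position: [421.5, -83.7, 185.4]
ee_rot: [-0.324, 0.627, 0.328, 0.628]
contact_force: [0.9, 0.0, 1.5]
gripper_width: 85.2
```

```bash
python3 s.py; python3 - <<'E'
from h import *
z=np.load('w2.npz'); W=z['W']; d=z['d']
p=W[150:215,285:350].reshape(-1,3); p=p[(d[150:215,285:350].ravel()>0)]
ax=np.array([645.4,118.4]); rr=np.linalg.norm(p[:,:2]-ax,axis=1)
for a,b in((200,207),(190,200),(175,190),(165,175)):
    q=p[(p[:,2]>a)&(p[:,2]<b)&(rr>25)&(rr<80)]
    if len(q): m=q.mean(0)-np.r_[ax,0]; print('rod',len(q),m.round(1),np.hypot(*m[:2]).round(1),np.degrees(np.arctan2(m[1],m[0])).round(1))
im,d,c=snap('wrist'); cv2.imwrite('pics/w3.png',im); W=cloud(c,d)
H,S,V=cv2.split(cv2.cvtColor(im,cv2.COLOR_BGR2HSV)); Z=W[...,2]; ok=d>0
org=ok&(H>4)&(H<18)&(S>190)&(Z>18)&(Z<32)
k,l,s,ce=cv2.connectedComponentsWithStats(org.astype(np.uint8))
for i in range(1,k):
    if s[i,4]>150:
        q=W[l==i]; print(ce[i].round(),s[i,4],cv2.minAreaRect(q[:,:2].astype(np.float32)),np.median(q[:,2]))
E
```

```text
8.75 [421.5 -83.7 185.4] yaw 54.9 [ 10.4   5.4 -29.2  -0.4 -55.5 -45.3] F [0.9 0.  1.5] w 85.2
rod 100 [-21.  -62.6 203.5] 66.0 -108.6
rod 66 [-17.3 -55.  195.4] 57.7 -107.4
rod 79 [-14.  -45.6 182.8] 47.7 -107.1
rod 52 [-10.6 -36.2 170.2] 37.7 -106.3
[312.  44.] 860 ((365.2662048339844, -179.98619079589844), (43.570350646972656, 21.77301788330078), 1.6599828004837036) 19.07450608050607
[324. 185.] 1370 ((427.02142333984375, -76.36894226074219), (58.947879791259766, 29.50481414794922), 55.44440460205078) 25.02679909892518
```

View pics/w3.png

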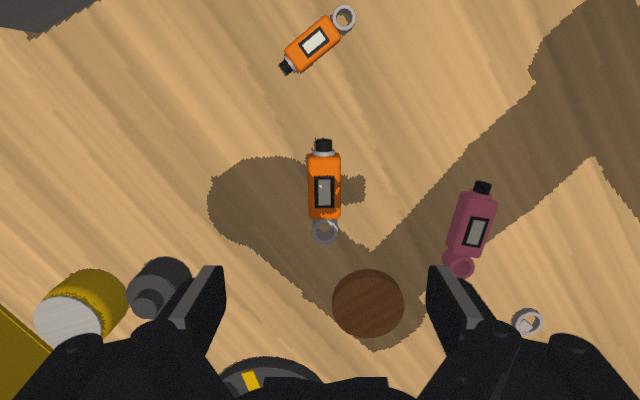

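Wrist view: the larger orange counter lies at (324,185) with its eye at (324,232) toward the tool; the small one is at (312,44) and the pink at (472,225). Centre (427,-76.4), size 59x29.5, yaw 55.4°: it matches. Grasp 12 mm toward the button.

>>> arm_command --increments '[[[0, 0, 0.5], [-1, -2.5, -40], 0.25], [[0, 0, 0.5], [-1, -2.5, -85], 0.35], [[0, 0, 0.5], [-1, -2.5, -130], 0.35], [[0, 0, 0.5], [-1, -2.5, -160], 0.35], [[0, 0, 0.5], [-1, -2.5, -170], 0.35]]'

```text
clock: 9.3
position: [421.7, -85.4, 14.1]
ee_rot: [-0.327, 0.626, 0.331, 0.626]
contact_force: [-0.1, -0.7, -0.5]
gripper_width: 55.4
```

```bash
python3 s.py
```

```text
9.3 [421.7 -85.4  14.1] yaw 55.49 [ 10.1  21.5 -40.9  -0.6 -27.8 -44.1] F [-0.1 -0.7 -0.5] w 55.4
```

>>> arm_command --increments '[[[0, 0, 0], [-1, -0.5, -6], 0.35], [[0, 0, 0], [-1, -0.5, -11], 0.45], [[0, 0, 0], [-1, -0.5, -11], 0.6], [[0, 0, 0], [-1, -0.5, -11], 0.75], [[0, 0, 0], [-1, -0.5, -11], 0.85]]'

```text
clock: 9.8
position: [421.7, -85.7, 4.2]
ee_rot: [-0.328, 0.625, 0.331, 0.626]
contact_force: [-0.3, 1.8, 3.6]
gripper_width: 29.1
```

>>> arm_command --increments '[[[0, 0, 0], [0, 0, 0], 0.85], [[0, 0, 0], [0, 0, 0], 0.85], [[0, 0, 0], [0, 0, 0], 0.85], [[0, 0, 0], [0, 0, 15], 0.85], [[0, 0, 0], [0, 0, 50], 0.85]]'

```text
clock: 10.3
position: [419.2, -86.1, 52.5]
ee_rot: [-0.326, 0.628, 0.332, 0.624]
contact_force: [0.8, 1.0, -0.8]
gripper_width: 28.8
```

```bash
python3 s.py
```

```text
10.3 [419.2 -86.1  52.5] yaw 55.47 [ 10.1  17.  -39.   -0.5 -34.4 -44.2] F [ 0.8  1.  -0.8] w 28.8
```

>>> arm_command --increments '[[[0, 0, 6], [15, -30, 25], 0.85], [[0, 0, 12], [30, -65, 45], 0.85], [[0, 0, 18], [45, -100, 45], 0.85], [[0, 0, 24.5], [60, -135, 35], 0.85], [[0, 0, 24.5], [78, -165, 10], 0.85]]'

```text
clock: 10.8
position: [499.1, -253.2, 64.2]
ee_rot: [-0.454, 0.543, 0.455, 0.54]
contact_force: [0.2, 0.9, -1.8]
gripper_width: 28.9
```

>>> arm_command --increments '[[[0, 0, 0], [0, 0, -10], 0.85], [[0, 0, 0], [0, 0, -22], 0.85], [[0, 0, 0], [0, 0, -26], 0.85], [[0, 0, 0], [0, 0, -26], 0.85], [[0, 0, 0], [0, 0, -26], 0.85]]'

```text
clock: 11.3
position: [499.3, -252.5, 39.0]
ee_rot: [-0.455, 0.542, 0.455, 0.54]
contact_force: [-0.1, 0.7, -0.6]
gripper_width: 28.9
```

```bash
python3 s.py; python3 - <<'E'
from h import *
im,d,c=snap('wrist'); cv2.imwrite('pics/w4.png',im)
E
```

```text
11.3 [ 499.3 -252.5   39. ] yaw 80.14 [-10.2  28.  -22.    0.2 -40.2   0.2] F [-0.1  0.7 -0.6] w 28.9
```

View pics/w4.png

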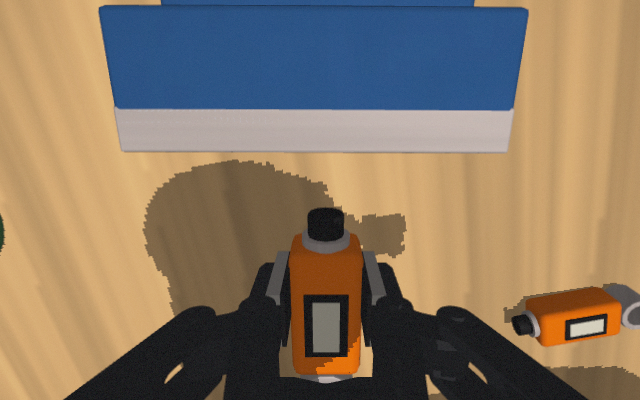

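Wrist view: counter held square in the jaws, button at (325,222) facing the jaw face (edge at row 152), parallel to it. Estimated gap is 27 mm, so I approach gently.

>>> arm_command --increments '[[[0, 0, 0], [-1, -6, 0], 0.85], [[0, 0, 0], [-2, -12, 0], 0.85], [[0, 0, 0], [-3, -17, 0], 0.85], [[0, 0, 0], [-3.6, -20.5, 0], 0.85], [[0, 0, 0], [-3.6, -20.5, 0], 0.85]]'

```text
clock: 11.85
position: [495.8, -273.8, 39.2]
ee_rot: [-0.455, 0.542, 0.455, 0.54]
contact_force: [0.3, 0.2, -0.8]
gripper_width: 29.2
```

>>> arm_command --increments '[[[0, 0, 0], [-0.2, -1, 0], 0.85], [[0, 0, 0], [-0.4, -2, 0], 0.85], [[0, 0, 0], [-0.5, -3, 0], 0.85], [[0, 0, 0], [-0.7, -4, 0], 0.85], [[0, 0, 0], [-0.7, -4, 0], 0.85]]'

```text
clock: 12.35
position: [495.0, -277.8, 39.2]
ee_rot: [-0.455, 0.542, 0.455, 0.54]
contact_force: [-0.6, -0.4, -0.9]
gripper_width: 28.7
```

```bash
python3 s.py
```

```text
12.35 [ 495.  -277.8   39.2] yaw 80.07 [-12.9  28.6 -20.8   0.2 -40.7   2.8] F [-0.6 -0.4 -0.9] w 28.7
```

>>> arm_command --increments '[[[0, 0, 0], [-0.1, -0.8, 0], 0.85], [[0, 0, 0], [-0.3, -1.6, 0], 0.85], [[0, 0, 0], [-0.4, -2.4, 0], 0.85], [[0, 0, 0], [-0.5, -3, 0], 0.85], [[0, 0, 0], [-0.5, -3, 0], 0.85]]'

```text
clock: 12.85
position: [494.5, -280.9, 39.2]
ee_rot: [-0.455, 0.542, 0.455, 0.541]
contact_force: [-0.4, -0.7, -0.7]
gripper_width: 28.8
```

>>> arm_command --increments '[[[0, 0, 0], [-0.1, -0.6, 0], 0.85], [[0, 0, 0], [-0.2, -1.2, 0], 0.85], [[0, 0, 0], [-0.3, -1.8, 0], 0.85], [[0, 0, 0], [-0.3, -2, 0], 0.85], [[0, 0, 0], [-0.3, -2, 0], 0.85]]'

```text
clock: 13.35
position: [494.2, -282.6, 39.1]
ee_rot: [-0.455, 0.542, 0.455, 0.541]
contact_force: [-0.1, 3.0, -1.3]
gripper_width: 28.9
```

>>> arm_command --increments '[[[0, 0, 0], [-0.2, -1, 0], 0.85], [[0, 0, 0], [-0.4, -2, 0], 0.85], [[0, 0, 0], [-0.5, -3, 0], 0.85], [[0, 0, 0], [-0.6, -3.6, 0], 0.85], [[0, 0, 0], [-0.6, -3.6, 0], 0.85]]'

```text
clock: 13.85
position: [493.7, -286.0, 39.1]
ee_rot: [-0.455, 0.542, 0.455, 0.541]
contact_force: [0.9, 4.3, -0.7]
gripper_width: 28.9
```

>>> arm_command --increments '[[[0, 0, 0], [0, -0.3, 0], 0.85], [[0, 0, 0], [-0.1, -0.6, 0], 0.85], [[0, 0, 0], [-0.2, -0.9, 0], 0.85], [[0, 0, 0], [-0.2, -1.2, 0], 0.85], [[0, 0, 0], [-0.2, -1.2, 0], 0.85]]'

```text
clock: 14.35
position: [493.5, -286.9, 39.1]
ee_rot: [-0.454, 0.542, 0.455, 0.541]
contact_force: [1.4, 5.3, -0.0]
gripper_width: 28.8
```

>>> arm_command --increments '[[[0, 0, 0], [0, -0.3, 0], 0.85], [[0, 0, 0], [-0.1, -0.6, 0], 0.85], [[0, 0, 0], [-0.2, -1.0, 0], 0.85], [[0, 0, 0], [-0.2, -1.3, 0], 0.85], [[0, 0, 0], [-0.2, -1.3, 0], 0.85]]'

```text
clock: 14.85
position: [493.4, -287.6, 39.1]
ee_rot: [-0.454, 0.542, 0.455, 0.541]
contact_force: [1.4, 6.6, -0.1]
gripper_width: 28.8
```

>>> arm_command --increments '[[[0, 0, 0], [0, -0.2, 0], 0.85], [[0, 0, 0], [0, -0.4, 0], 0.85], [[0, 0, 0], [-0.1, -0.6, 0], 0.85], [[0, 0, 0], [-0.1, -0.8, 0], 0.85], [[0, 0, 0], [-0.1, -0.8, 0], 0.85]]'

```text
clock: 15.35
position: [493.4, -287.7, 39.1]
ee_rot: [-0.454, 0.542, 0.455, 0.541]
contact_force: [1.8, 6.8, 0.2]
gripper_width: 29.0
```

>>> arm_command --increments '[[[0, 0, 0], [-0.1, -0.8, 0], 0.85], [[0, 0, 0], [-0.2, -1.4, 0], 0.85], [[0, 0, 0], [-0.3, -2, 0], 0.85], [[0, 0, 0], [-0.4, -2.4, 0], 0.85], [[0, 0, 0], [-0.4, -2.4, 0], 0.85]]'

```text
clock: 15.85
position: [493.4, -287.8, 39.1]
ee_rot: [-0.453, 0.541, 0.456, 0.542]
contact_force: [2.1, 15.1, 1.9]
gripper_width: 28.7
```

Force jumped to 15 N with no further motion, after ~6 mm of travel since contact: the button is fully in. Retract, lift and tilt for the branch.

>>> arm_command --increments '[[[0, 0, 0], [4, 20, 0], 0.85], [[0, 0, 0], [8, 45, 0], 0.85], [[0, 0, -3], [8, 45, 40], 0.85], [[0, 0, -6], [8, 60, 80], 0.85], [[0, 0, -9.4], [15, 80, 120], 0.85]]'

```text
clock: 16.35
position: [507.4, -208.6, 160.2]
ee_rot: [-0.406, 0.578, 0.409, 0.578]
contact_force: [1.1, 0.3, -1.4]
gripper_width: 29.0
```

>>> arm_command --increments '[[[7, -2.5, 0], [17, 35, 20], 0.85], [[14, -5, 0], [34, 70, 40], 0.85], [[21, -7.5, 0], [51, 110, 60], 0.85], [[28, -10, 0], [68, 145, 80], 0.85], [[35.5, -12.5, 0], [85, 180, 90], 0.85]]'

```text
clock: 16.85
position: [593.9, -28.4, 253.6]
ee_rot: [-0.254, 0.357, 0.519, 0.734]
contact_force: [-0.6, -0.3, -2.0]
gripper_width: 28.7
```

```bash
cat > hang.py <<'E'
from h import *
import sys
def target(s, ax=(645.5,118.4), phi=-109.4, eye=(-8.8,0,53.2), ds=np.zeros(3)):
    p=np.radians(phi); t=np.radians(38); u=np.array([np.cos(p),np.sin(p),0]); k=np.array([0,0,1.])
    bz=np.sin(t)*u+np.cos(t)*k; bx=-np.cos(t)*u+np.sin(t)*k
    Rt=np.c_[-bz,np.cross(bx,-bz),bx]; root=np.r_[ax,130]+10*u
    return Rt, root+s*bz-Rt@np.array(eye)+ds, bz, bx
def delta(s,**k):
    st=readout.read_state(); Rc=R.from_quat(st['ee_rot']).as_matrix(); Rt,T,bz,bx=target(s,**k)
    print('s',s,'rotvec',np.degrees(R.from_matrix(Rt@Rc.T).as_rotvec()).round(2),'shift',(T-st['position']).round(1),'T',T.round(1))
if __name__=='__main__':
    for s in map(float,sys.argv[1:]): delta(s)
E
python3 s.py; python3 hang.py 132 30
```

```text
16.85 [593.9 -28.4 253.6] yaw 70.65 [ -8.2  18.1   2.9 -39.6 -71.1   0.9] F [-0.6 -0.3 -2. ] w 28.7
s 132.0 rotvec [0.04 0.08 0.01] shift [  9.2  26.3 -59.2] T [603.1  -2.1 194.3]
s 30.0 rotvec [0.04 0.08 0.01] shift [  30.    85.5 -139.6] T [623.9  57.1 114. ]
```

>>> arm_command --increments '[[[0, 0, 0], [3, 9, -20], 0.85], [[0, 0, 0], [6, 18, -40], 0.85], [[0, 0, 0], [9, 26, -59], 0.85], [[0, 0, 0], [9, 26, -59], 0.85], [[0, 0, 0], [9, 26, -59], 0.85]]'

```text
clock: 17.35
position: [602.8, -3.4, 194.4]
ee_rot: [-0.254, 0.358, 0.519, 0.733]
contact_force: [0.4, 0.7, -0.2]
gripper_width: 28.7
```

```bash
python3 s.py; python3 hang.py 132; python3 - <<'E'
from h import *
a,d,c=snap('wrist'); b,e,g=snap('side'); t,te,tg=snap('top'); np.savez('hang1.npz',a=a,d=d,b=b,e=e,t=t,te=te)
f=lambda im,x,y,w,h,W,H:cv2.resize(im[y:y+h,x:x+w],(W,H),interpolation=cv2.INTER_CUBIC)
cv2.imwrite('pics/h1.png',np.vstack([np.hstack([f(a,160,130,320,240,400,300),f(b,225,120,120,90,400,300)]),np.hstack([f(t,240,110,120,90,400,300),f(a,0,0,640,400,400,300)])]))
def proj(c,p): return cv2.projectPoints(np.array(p,float),*( (lambda r: (cv2.Rodrigues(c[2].T)[0], -c[2].T@c[3]))(0)),c[0],c[1])[0].reshape(-1,2).round(0)
st=readout.read_state(); Rc=R.from_quat(st['ee_rot']).as_matrix()
eye=Rc@np.array([-8.8,0,53.2])+st['position']; tip=np.array([622.7,54.3,205])
for n,cc in(('wrist',c),('side',g),('top',tg)): print(n,proj(cc,[eye,tip]).tolist())
E
```

```text
17.35 [602.8  -3.4 194.4] yaw 70.64 [ -5.8  21.4  -0.8 -41.4 -64.4   3.9] F [ 0.4  0.7 -0.2] w 28.7
s 132.0 rotvec [0.12 0.03 0.01] shift [ 0.3  1.3 -0.1] T [603.1  -2.1 194.3]
wrist [[324.0, 380.0], [325.0, 327.0]]
side [[300.0, 168.0], [294.0, 180.0]]
top [[325.0, 163.0], [315.0, 163.0]]
```

View pics/h1.png

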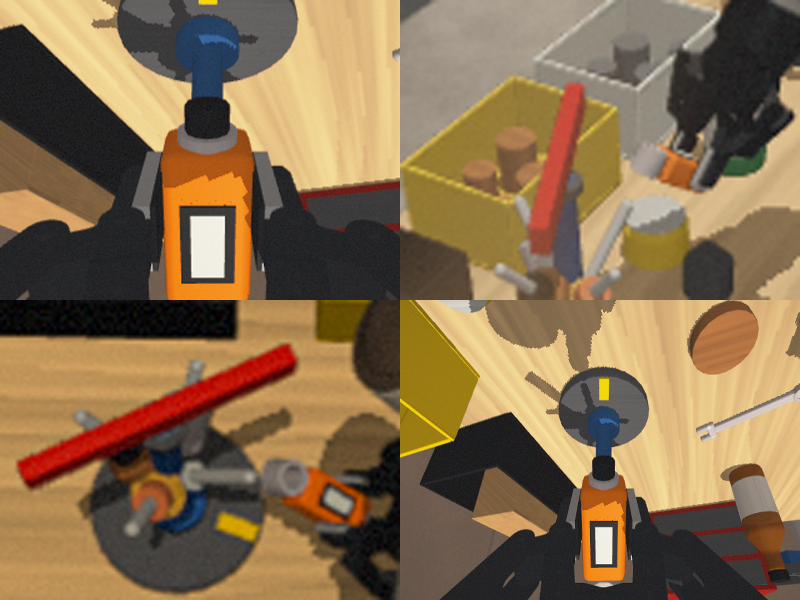

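All views show the eye above the rod tip as predicted: top eye (325,163) and tip (315,163); side eye (300,168) and tip ~(293,181). The wrist view has post and mark in line with the counter. One finer check of rod and eye against the predicted lines.

```bash
python3 - <<'E'
from h import *; from hang import target
z=np.load('hang1.npz')
Rt,T,bz,bx=target(0); root=T+Rt@np.array([-8.8,0,53.2])
st=readout.read_state(); Rc=R.from_quat(st['ee_rot']).as_matrix(); eye=Rc@np.array([-8.8,0,53.2])+st['position']
for n,im,d in(('side',z['b'],z['e']),('top',z['t'],z['te'])):
    c=cam(n); P=lambda p: cv2.projectPoints(np.array(p,float).reshape(-1,3),cv2.Rodrigues(c[2].T)[0],-c[2].T@c[3],c[0],c[1])[0].reshape(-1,2)
    W=cloud(c,d); S=cv2.cvtColor(im,cv2.COLOR_BGR2HSV)[...,1]; 
    def rep(name,mask,off):
        q=W[mask]; 
        if len(q)<5: print(n,name,len(q)); return
        m=np.argwhere(mask)[:,::-1].mean(0); rel=q-off; s=rel@bz
        print(n,name,len(q),'s',s.min().round(1),s.max().round(1),'bx med',np.median(rel@bx).round(1),'by med',np.median(rel@np.cross(bz,bx)).round(1))
    rel=W-root; s=rel@bz; perp=np.linalg.norm(rel-s[...,None]*bz,axis=-1)
    rod=(d>0)&(s>45)&(s<105)&(perp<12)&(S<70); rep('rod',rod,root)
    # pixel offset of rod mask from predicted line
    a,b=P([root+45*bz,root+95*bz]); t=(b-a)/np.linalg.norm(b-a); nn=np.array([-t[1],t[0]]); uv=np.argwhere(rod)[:,::-1]; 
    dep=np.median(d[rod]); print('  rod px off',((uv-a)@nn).mean().round(2),'mm',(((uv-a)@nn).mean()*dep/c[0][0,0]).round(1),'n=',nn.round(2),'along',((uv-a)@t).min().round(1),((uv-a)@t).max().round(1),'pred',np.linalg.norm(b-a).round(1),'mm/px',dep/c[0][0,0])
    rel=W-eye; e=(d>0)&(np.linalg.norm(rel,axis=-1)<22)&(S<60)&(rel@bx>-12); rep('eye',e,eye)
    uv=np.argwhere(e)[:,::-1]; print('  eye px off',((uv-P(eye)[0])@nn).mean().round(2),len(uv), 'range',((uv-P(eye)[0])@nn).min().round(1),((uv-P(eye)[0])@nn).max().round(1),'along',((uv-P(eye)[0])@t).min().round(1),((uv-P(eye)[0])@t).max().round(1),)
E
```

```text
side rod 67 s 45.1 94.3 bx med 4.9 by med 1.7
  rod px off -0.71 mm -2.0 n= [0.89 0.45] along -0.6 16.9 pred 17.2 mm/px 2.845679384171161
side eye 79 s -11.8 11.7 bx med 11.0 by med 6.4
  eye px off -0.97 79 range -5.1 3.4 along -4.9 4.1
top rod 62 s 47.1 98.7 bx med 3.3 by med 1.0
  rod px off -0.27 mm -0.7 n= [-0.02  1.  ] along -0.8 12.2 pred 11.7 mm/px 2.4236545416841007
top eye 116 s -12.0 15.1 bx med 8.6 by med 0.6
  eye px off -0.56 116 range -5.2 4.0 along -7.3 5.7
```

>>> arm_command --increments '[[[0, 0, 0], [2.3, 7, -7.9], 0.85], [[0, 0, 0], [4.4, 12.9, -15.8], 0.85], [[0, 0, 0], [6.4, 18.7, -23.6], 0.85], [[0, 0, 0], [8.5, 24.5, -31.5], 0.85], [[0, 0, 0], [9.5, 27.4, -35.5], 0.85]]'

```text
clock: 18.0
position: [612.5, 25.1, 158.9]
ee_rot: [-0.254, 0.358, 0.519, 0.734]
contact_force: [0.3, 0.6, -1.2]
gripper_width: 28.7
```

```bash
python3 s.py; python3 hang.py 55 30
```

```text
18.0 [612.5  25.1 158.9] yaw 70.69 [ -3.2  23.8  -2.3 -43.1 -59.8   4.9] F [ 0.3  0.6 -1.2] w 28.7
s 55.0 rotvec [ 0.08  0.09 -0.  ] shift [  6.3  17.5 -25.2] T [618.8  42.6 133.7]
s 30.0 rotvec [ 0.08  0.09 -0.  ] shift [ 11.4  32.  -44.9] T [623.9  57.1 114. ]
```

>>> arm_command --increments '[[[0, 0, 0], [1.6, 4.4, -6.3], 0.85], [[0, 0, 0], [3.2, 8.8, -12.6], 0.85], [[0, 0, 0], [4.7, 13.1, -18.9], 0.85], [[0, 0, 0], [6.3, 17.5, -25.2], 0.85], [[0, 0, 0], [6.3, 17.5, -25.2], 0.85]]'

```text
clock: 18.5
position: [618.4, 43.2, 132.5]
ee_rot: [-0.254, 0.358, 0.519, 0.733]
contact_force: [0.7, -0.1, -0.5]
gripper_width: 29.0
```

```bash
python3 s.py; python3 hang.py 30; python3 - <<'E'
from h import *
b,e,g=snap('side'); t,te,tg=snap('top')
f=lambda im,x,y,w,h,W,H:cv2.resize(im[y:y+h,x:x+w],(W,H),interpolation=cv2.INTER_CUBIC)
cv2.imwrite('pics/h2.png',np.hstack([f(b,250,140,80,80,400,400),f(t,260,125,80,80,400,400)]))
E
```

```text
18.5 [618.4  43.2 132.5] yaw 70.63 [ -1.6  25.8  -3.1 -44.3 -56.9   5.9] F [ 0.7 -0.1 -0.5] w 29.0
s 30.0 rotvec [ 0.05 -0.03 -0.03] shift [  5.5  13.9 -18.5] T [623.9  57.1 114. ]
```

View pics/h2.png

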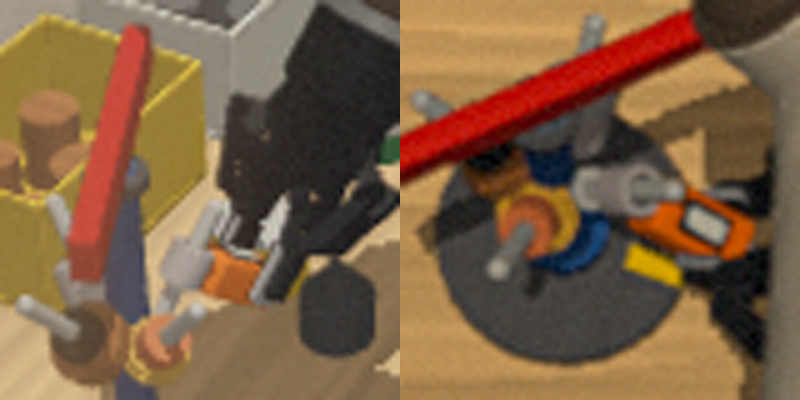

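The rod comes out through the eye in both crops (side (215,215), top (665,190)): it is threaded, with no force. Down to the collar.

>>> arm_command --increments '[[[0, 0, 0], [1.3, 3.4, -4.6], 0.85], [[0, 0, 0], [2.6, 6.8, -9], 0.85], [[0, 0, 0], [4, 10, -13.5], 0.85], [[0, 0, 0], [5.3, 13.4, -17.8], 0.85], [[0, 0, 0], [5.3, 13.4, -17.8], 0.85]]'

```text
clock: 19.1
position: [623.8, 55.6, 114.7]
ee_rot: [-0.254, 0.358, 0.519, 0.733]
contact_force: [-1.5, -2.4, -3.0]
gripper_width: 28.8
```

```bash
python3 s.py; python3 hang.py 30 29
```

```text
19.1 [623.8  55.6 114.7] yaw 70.66 [ -0.4  27.3  -3.4 -45.2 -54.9   6.5] F [-1.5 -2.4 -3. ] w 28.8
s 30.0 rotvec [ 0.16 -0.01 -0.03] shift [ 0.1  1.5 -0.7] T [623.9  57.1 114. ]
s 29.0 rotvec [ 0.16 -0.01 -0.03] shift [ 0.3  2.1 -1.5] T [624.1  57.7 113.2]
```

>>> arm_command --increments '[[[0, 0, 0], [0, 0.2, -0.7], 0.85], [[0, 0, 0], [0.1, 0.4, -1.4], 0.85], [[0, 0, 0], [0.2, 0.6, -2.1], 0.85], [[0, 0, 0], [0.2, 0.6, -2.1], 0.85], [[0, 0, 0], [0.2, 0.6, -2.1], 0.85]]'

```text
clock: 19.6
position: [624.0, 55.8, 113.1]
ee_rot: [-0.255, 0.358, 0.519, 0.733]
contact_force: [-2.6, -4.1, 2.0]
gripper_width: 29.0
```

```bash
python3 s.py; python3 hang.py 30
```

```text
19.6 [624.   55.8 113.1] yaw 70.7 [ -0.4  27.4  -3.5 -45.2 -54.7   6.7] F [-2.6 -4.1  2. ] w 29.0
s 30.0 rotvec [ 0.17  0.03 -0.04] shift [-0.   1.3  0.9] T [623.9  57.1 114. ]
```

Collar contact (~4.5 N along the rod, eye at s≈30 mm). Release and back out along the rod direction.

>>> arm_command --increments '[[[0, 0, 0], [0, 0, 0], 0.62], [[0, 0, 0], [0, 0, 0], 0.5], [[0, 0, 0], [0, 0, 0], 0.42], [[0, 0, 0], [0, 0, 0], 0.42], [[0, 0, 0], [0, 0, 0], 0.42]]'

```text
clock: 20.1
position: [624.0, 56.0, 113.0]
ee_rot: [-0.255, 0.358, 0.519, 0.733]
contact_force: [-0.1, 0.9, -0.2]
gripper_width: 49.4
```

```bash
python3 s.py; python3 - <<'E'
from h import *
a,d,c=snap('wrist'); b,e,g=snap('side')
f=lambda im,x,y,w,h,W,H:cv2.resize(im[y:y+h,x:x+w],(W,H),interpolation=cv2.INTER_CUBIC)
cv2.imwrite('pics/h3.png',np.hstack([f(a,140,40,360,360,400,400),f(b,250,140,80,80,400,400)]))
E
```

```text
20.1 [624.  56. 113.] yaw 70.71 [ -0.4  27.4  -3.5 -45.3 -54.7   6.7] F [-0.1  0.9 -0.2] w 49.4
```

View pics/h3.png

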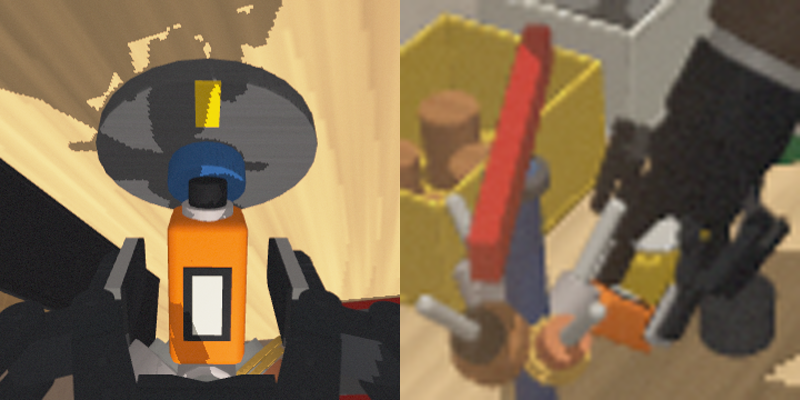

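Counter hangs free between the open fingers (wrist crop (207,290)), aligned with the mark (207,105). Back out along the rod.

>>> arm_command --increments '[[[0, 0, 0], [-2, -6, 8], 0.42], [[0, 0, 0], [-5, -14, 19], 0.42], [[0, 0, 0], [-10, -28, 38], 0.42], [[0, 0, 0], [-16, -46, 63], 0.42], [[0, 0, 0], [-24, -68, 93], 0.42]]'

```text
clock: 20.7
position: [599.2, -13.0, 207.2]
ee_rot: [-0.255, 0.359, 0.519, 0.733]
contact_force: [0.3, 1.1, 0.6]
gripper_width: 49.2
```

>>> arm_command --increments '[[[0, 0, 0], [-8, -25, 25], 0.42], [[0, 0, 0], [-20, -65, 40], 0.42], [[0, 0, 0], [-30, -110, 50], 0.42], [[0, 0, 0], [-35, -150, 55], 0.42], [[0, 0, 0], [-40, -180, 60], 0.42]]'

```text
clock: 21.2
position: [558.2, -196.2, 269.1]
ee_rot: [-0.255, 0.359, 0.518, 0.733]
contact_force: [-0.1, 0.8, 0.8]
gripper_width: 49.5
```

>>> arm_command --increments '[[[0, 0, 0], [0, 0, 0], 0.42], [[0, 0, 0], [0, 0, 0], 0.42], [[0, 0, 0], [0, 0, 0], 0.42], [[0, 0, 0], [0, 0, 0], 0.42], [[0, 0, 0], [0, 0, 0], 0.42]]'

```text
clock: 21.7
position: [558.2, -195.1, 269.2]
ee_rot: [-0.256, 0.359, 0.518, 0.733]
contact_force: [0.6, 0.7, -0.6]
gripper_width: 49.5
```

```bash
python3 s.py; python3 - <<'E'
from h import *
a,d,c=snap('wrist'); b,e,g=snap('side'); t,te,tg=snap('top')
f=lambda im,x,y,w,h,W,H:cv2.resize(im[y:y+h,x:x+w],(W,H),interpolation=cv2.INTER_CUBIC)
cv2.imwrite('pics/h4.png',np.vstack([np.hstack([f(b,250,140,80,80,400,300),f(t,240,110,120,90,400,300)]),np.hstack([f(t,0,0,640,400,400,300),f(a,0,0,640,400,400,300)])]))
for n,im,dd,cc in(('top',t,te,tg),('side',b,e,g)):
    H,S,V=cv2.split(cv2.cvtColor(im,cv2.COLOR_BGR2HSV)); W=cloud(cc,dd); Z=W[...,2]
    red=(dd>0)&((H<6)|(H>174))&(S>150)&(Z>280)&(Z<296)&(W[...,0]>500)&(W[...,0]<780); q=W[red][:,:2]
    v=np.linalg.svd(q-q.mean(0))[2][0]; print(n,'bar',len(q),q.mean(0),np.degrees(np.arctan2(v[1],v[0])))
    o=(dd>0)&(H>6)&(H<15)&(S>200)&(Z>90)&(Z<160)&(W[...,0]>560)&(W[...,0]<680)&(W[...,1]<100); q=W[o]
    if len(q): m=np.median(q,0); print(' counter',len(q),m,'ang',np.degrees(np.arctan2(m[1]-118.4,m[0]-645.5)))
E
```

```text
21.7 [ 558.2 -195.1  269.2] yaw 70.75 [-24.6  21.9  10.4 -37.8 -84.   11.3] F [ 0.6  0.7 -0.6] w 49.5
top bar 668 [644.00748614 118.48421142] 115.79093751205815
 counter 144 [616.50227993  58.16221558 131.67254496] ang -115.70558506029815
side bar 252 [641.0733549  126.88359629] 115.60364699082227
 counter 8 [608.90690406  58.61209369 118.10440537] ang -121.46865217143986
```

View pics/h4.png

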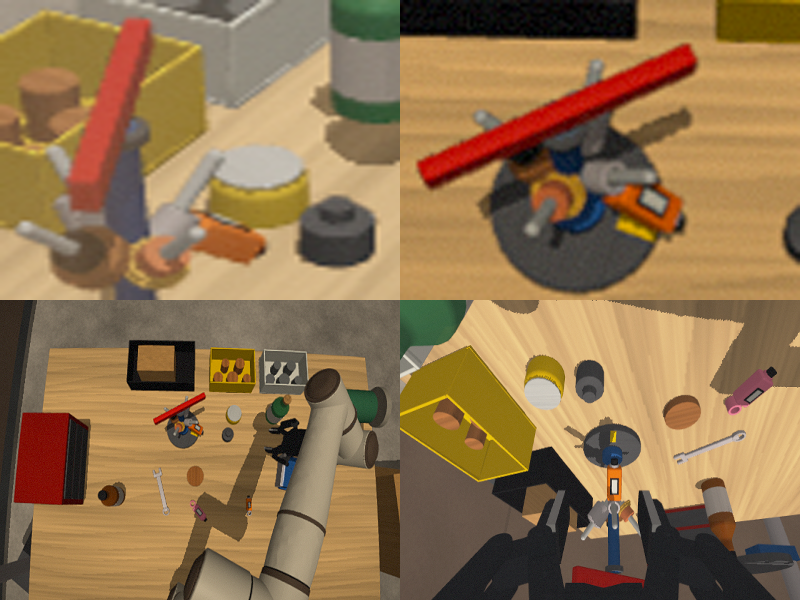

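Counter hangs on the branch down at the collar, the branch stands over the mark (bar 115.7°, so the branch is at -109.3°), the robot is clear and the bystanders have not moved. Handing in.

```bash
python3 -c "
from h import *
print(arm.job_done())"
```

```text
the job is handed in; nothing more can be done
None
```

The job is handed in at about 22 s on the robot's clock. The orange counter is clicked and hanging on the empty branch, and that branch stands over the yellow mark.

- **Tree:** I turned it about 110° clockwise by its handle. The last pictures put the branch at -109.3°, against -109.5° for the mark.
- **Button:** I pushed the larger orange counter's button against the jaw face. It travelled about 6 mm, then stopped dead as the force rose to 15 N. The full travel is inferred from that motion and force; I had no direct reading of the button joint.
- **Hanging:** I slid the eye down the branch until it met the collar, at 30 mm from the root with about 4.5 N, and only then let go. The counter stayed put when I backed the arm away.
- **Other things:** Nothing else on the bench looked moved in the final pictures; I judged this by eye, not by measuring.

One check disagreed slightly. The final depth readings put the counter's case at -116° (top camera) and -121° (side camera, only 8 pixels), not -109°. I put this down to each camera seeing only part of the case, since the wrist pictures show it in line with the mark.

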